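# Put the cinnamon away in the treadle box

## Task

Stand the spice tin that is on the wooden box's lid on the worktop, upright and out of the way, then open the box by pressing the spring pedal at its front right down to its stop, and let the pedal come up again; the lid stays open by itself. Then lay every bundle of cinnamon in the box, handling the sticks gently because they are brittle (never grip a bundle with more than about 30 N per finger). When all are in, tip the lid shut and stand the spice tin upright on the closed lid again, without shifting the ribbon reel.

Things in the scene. Friction and masses are not known exactly. Their poses are not given: they have to be found in the camera images.
- treadle_box: Fixed wooden box with hinged lid and pedal, outside 132 (x) x 192 (y) x 60 mm high, walls 6 mm, floor 8 mm: inside 120 x 180 mm, 52 mm deep. Origin at the centre of its underside, z up; its front, with the pedal, faces its own -x; the lid hinge runs along its +x rim. A steel lifter arm beside the +y wall, near the hinge, raises the lid: leave 20 mm there.
- box_floor (a point): Centre of the box's inner floor, 8 mm above the worktop; axes as the box's. The floor takes two bundles side by side (sticks along the box's x axis, centres at y = +36 and -36 mm), and a second layer on top of them.
- pedal (a joint): Pedal angle: 0 up (at rest), 0.36 at its stop. Dark steel plate 60 mm wide (y) with a ribbed rubber pad, on a pin 73 mm in front of the box's centre and 46 mm above the worktop, reaching 85 mm forward of the pin. Needs 5 to 15 N at the pad; a spring brings it back. It raises the lid 4.75 times as far as it turns, to 1.71 at the stop; pressed only part way, the lid falls shut again.
- pedal_pad (a point): Point to press: on top of the pedal's pad, 63 mm in front of its pin (136 mm in front of the box's centre), 52 mm above the worktop at rest; moves with the pedal: at the stop it is 23 mm lower and 2 mm nearer the box.
- lid (a joint): Lid angle: 0 shut, 1.72 fully open (just past upright, where it stays). Wood, 138 mm long, 196 wide, 8 thick, 100 g; a brass lip 50 mm wide stands 9 mm out from its free edge. Hinge line 66 mm behind the box's centre, 61 mm above the worktop. Shut, its top is 69 mm above the worktop. Pulled forward from behind by its free edge to under 1.4, it sinks shut by itself, damped.
- lid_edge (a point): Middle of the lid's free edge, half way through its thickness; 65 mm above the worktop when shut, about 197 mm when open. Moves with the lid.
- spice_tin: Round spice tin, cream with a grey lid, 46 mm in diameter, 48 mm high, 120 g. Origin at the centre of its underside, z up. At the start it stands on the shut lid.
- cinnamon_1: Bundle of brown cinnamon sticks tied with twine, 39 x 101 x 25 mm lying flat, 50 g. Brittle: over about 40 N per finger crushes it (20 to 30 N holds it well). Origin at the centre of its underside; the sticks run along its y axis, z up. Its firm body is 34 mm wide (x), 94 mm long (y), its top 24 mm above the origin. May be absent.
- cinnamon_2: Bundle of brown cinnamon sticks tied with twine, 39 x 101 x 25 mm lying flat, 50 g. Brittle: over about 40 N per finger crushes it (20 to 30 N holds it well). Origin at the centre of its underside; the sticks run along its y axis, z up. Its firm body is 34 mm wide (x), 94 mm long (y), its top 24 mm above the origin. May be absent.
- cinnamon_3: Bundle of brown cinnamon sticks tied with twine, 39 x 101 x 25 mm lying flat, 50 g. Brittle: over about 40 N per finger crushes it (20 to 30 N holds it well). Origin at the centre of its underside; the sticks run along its y axis, z up. Its firm body is 34 mm wide (x), 94 mm long (y), its top 24 mm above the origin. May be absent.
- cinnamon_4: Bundle of brown cinnamon sticks tied with twine, 39 x 101 x 25 mm lying flat, 50 g. Brittle: over about 40 N per finger crushes it (20 to 30 N holds it well). Origin at the centre of its underside; the sticks run along its y axis, z up. Its firm body is 34 mm wide (x), 94 mm long (y), its top 24 mm above the origin. May be absent.
- ribbon_reel: Bystander: loose reel of wine-red ribbon lying flat, 68 mm in diameter, 26 mm high. Origin at the centre of its underside.
Things that resemble listed ones, but are neither listed nor needed, are in the scene too. What is shaped like the cinnamon_3 but blue is not meant.

How it is judged:
By the outcome, as a careful person would: the job done as asked, in the order asked, and still so for the second after the job is handed in, with the robot touching nothing.
Of cinnamon_1, cinnamon_2, cinnamon_3, cinnamon_4 only 2 to 4 are there at a start; the rules pass over those that are not, and their reading is None.
At some moment in a run one of cinnamon_1, cinnamon_2, cinnamon_3, cinnamon_4 may be knocked a few centimetres aside while the robot is not near it.
Once in a run the grip may slacken for a moment while it holds something.
It also fails if it takes over 210 s, if anything falls off the work surface, if the arm or the gripper's body presses on something with over 40 N, if the wrist force passes 120 N, or if a joint passes its speed limit or range.

## Robot

A 7-joint arm with a two-finger parallel gripper is mounted at the origin on a cart in front of the work surface, level with it; the furniture and walls round the work are solid. World frame = base frame: x ahead of the robot, y to its left, z up, the work surface at z = 0. Lengths are in m, angles in rad, forces in N, time in s.
With the tool pointing down it reaches from about 0.4 to 0.85 m from the base axis. Payload 6.9 kg.
Tool frame: the origin (TCP) lies midway between the tips of the shut fingers; the grasp point (between the pads) lies behind it (ctrl.pinch_z is the z of the grasp point in the tool frame, in m); z points along the fingers, y is the line along which they close (so a half turn about z gives the same grasp; the last joint's range is limited). The gripper opens to 85 mm and grips with 20 to 120 N. Pads are 22 mm wide; open, the fingers measure 114 mm over their backs; the gripper's body (76 mm by 85 mm) begins 54 mm behind the grasp point. The pads swing forward as they close: fully open they stand 13 mm farther back than shut.
Start: joints at [-1.032, 0.507, -0.238, 1.5, 0.126, 1.149, -0.155], TCP at [0.263, 0.567, 0.192] pointing down, gripper open.
Joint ranges: [-3.08, 3.08], [-0.24, 2.05], [-1.43, 1.35], [0, 2.5], [-1.52, 4.66], [0.17, 1.96], [-2.89, 2.89]. Speed limits (rad/s): [2.39, 2.39, 3.14, 3.14, 3.14, 3.14, 3.14].

## Interface

Orientations are given as a unit quaternion [w, x, y, z].
In Python, from station import ctrl, get_state, vision, ticket, models gives the robot as it stands. Calls block until the motion is done:
- ctrl.movep(position, orientation): joint-space move of the TCP to a pose.
- ctrl.movel(position, frame=None, max_speed=0.15): straight line of the TCP; frame=None keeps the orientation; max_speed is the mean speed in m/s.
- ctrl.set_joints(angles): joint-space move.
- ctrl.ungrasp() and ctrl.close_gripper(force=None): open the fingers fully, or close them until they stop; force is the grip in N (None keeps the last).
- ctrl.pause(seconds).
- ctrl.ik(position, orientation): joint angles nearest the present ones, or None.
- get_state(): the state.
- vision.grab_frame(name): name is "side" or "top" or "wrist"; returns (picture, depth): 400x640x3 uint8, blue, green, red; 400x640 float32, m along the optical axis (not along the pixel's ray), 0 where there is no reading.
- vision.camera_info(name): a dict with "mtx" (3x3 intrinsics, pixels), "R" (3x3) and "t" (3): a world point X has camera coordinates R X + t; the wrist camera has in their place "hand_eye" (4x4, takes a point from camera to tool coordinates, whose origin is the TCP and whose axes are the flange's). Camera axes: x right, y down, z forward; pixel columns grow to the right and rows downward; lengths in m; the calibration is good to about 2 mm. The wrist camera is an equidistant fisheye: a pixel r from the principal point sees the ray r / f radians off the axis. A picture is of the moment at which its call begins: read the wrist's pose just before it. camera_info takes no time and is no camera call.
A pose or a line that the arm cannot do raises ctrl.Unreachable and nothing moves.
- ticket.close_job(): hands the job in; it is judged then, once.
Trained networks look in the newest picture that a camera, given by its name, has taken for a name from the list of things; names that differ only in an ending like _2 or _b are one class to them, and where a whole thing is asked for, a point or a joint stands for the part that bears it (a point fixed in the world has none). Each returns a list of dicts, best first, with "p" (0 to 1); they miss things now and then, are a little off and sometimes report something else, mostly with a low value. They report only what shows in the picture. A call takes as long as a camera call. They do not tell look-alikes from the thing itself.
- models.recognise(camera, target): "point" ([column, row] in pixels, amid what is visible of it).
- models.masks_of(camera, target): "mask" (400x640 bool, what is visible of it) and "point" ([column, row] in pixels, amid what is visible of it).
The state is a dict: "time": time; "qpos": joint angles; "qd": joint speeds; "tau": joint torques, N m; "tcp_pos": TCP position; "eef_rot": TCP orientation; "contact_force": force on the tool from outside, world axes, zero at the start; "wrist_torque": the same for the moment, N m; "width": finger opening in m; "gripper_force": force on a finger pad.
Only numpy, scipy, OpenCV 4.12 (cv2) and the standard library are available. Lean on these libraries where they do the work, as an engineer would, in place of code of your own. Each camera call takes 0.05 s, during which the arm holds its last target. There are 200 camera calls.

## Working session

There is one attempt and no reset: what is moved stays moved. The work goes in short steps, each a Python script; the robot and the scene stay as the last script left them, time stands still between calls to the robot, and variables do not carry over. Pictures are saved under pics/ and viewed, at most 14 in all, crops included, and the job is handed in when it is done.

```bash
ls; mkdir -p pics; python3 - <<'E'
from station import ctrl,get_state,vision,models
import cv2,numpy as np
s=get_state();print({k:np.round(v,3) for k,v in s.items()},ctrl.pinch_z)
for n in("side","top"):
    im,d=vision.grab_frame(n);cv2.imwrite(f"pics/{n}0.png",im);np.save(f"pics/{n}0.npy",d)
    c=vision.camera_info(n);print(n,c["mtx"].round(1).tolist(),(-c["R"].T@c["t"]).round(3),c["R"].round(2).tolist())
print({k:np.round(v,3) for k,v in vision.camera_info("wrist").items()})
for t in("spice_tin","cinnamon_1","ribbon_reel","pedal","lid","treadle_box"):
    for n in("top","side"):
        print(n,t,[(np.round(r["point"]).tolist(),round(r["p"],2)) for r in models.recognise(n,t)])
E
```

```text
pics
{'time': np.float64(0.0), 'qpos': array([-1.032,  0.508, -0.237,  1.501,  0.126,  1.149, -0.155]), 'qd': array([-0.   ,  0.001, -0.002,  0.001,  0.002,  0.002,  0.   ]), 'tau': array([ 1.0000e-03, -6.2058e+01, -2.1860e+00, -2.4967e+01,  1.3000e-02,
        1.1000e-02,  0.0000e+00]), 'tcp_pos': array([0.263, 0.567, 0.191]), 'eef_rot': array([-0.   ,  0.215,  0.977, -0.001]), 'contact_force': array([0.05 , 0.212, 0.453]), 'wrist_torque': array([ 0.006,  0.002, -0.038]), 'gripper_force': np.float64(0.0), 'width': np.float64(0.086)} -0.0187
side [[420.6, 0.0, 321.6], [0.0, 420.6, 200.9], [0.0, 0.0, 1.0]] [ 0.366 -0.531  0.753] [[0.96, -0.28, 0.01], [-0.18, -0.65, -0.74], [0.21, 0.71, -0.67]]
top [[364.6, 0.0, 324.2], [0.0, 364.6, 196.1], [0.0, 0.0, 1.0]] [0.447 0.185 0.925] [[-0.0, -1.0, -0.02], [-0.99, 0.01, -0.16], [0.16, 0.01, -0.99]]
{'mtx': array([[309.707,   0.   , 322.93 ],
       [  0.   , 309.707, 200.273],
       [  0.   ,   0.   ,   1.   ]]), 'hand_eye': array([[-0.   , -0.945, -0.327,  0.085],
       [ 1.   ,  0.   , -0.001, -0.001],
       [ 0.001, -0.327,  0.945, -0.182],
       [ 0.   ,  0.   ,  0.   ,  1.   ]])}
top spice_tin [([326.0, 219.0], 0.74)]
side spice_tin [([299.0, 195.0], 0.91), ([318.0, 167.0], 0.63)]
top cinnamon_1 [([428.0, 177.0], 0.91), ([416.0, 218.0], 0.85), ([417.0, 256.0], 0.74), ([339.0, 217.0], 0.63), ([386.0, 139.0], 0.6)]
side cinnamon_1 [([379.0, 288.0], 0.97), ([403.0, 246.0], 0.86), ([292.0, 299.0], 0.74), ([329.0, 293.0], 0.67), ([316.0, 166.0], 0.47)]
top ribbon_reel [([250.0, 183.0], 0.56)]
side ribbon_reel []
top pedal [([361.0, 258.0], 0.97)]
side pedal [([274.0, 240.0], 0.59), ([317.0, 164.0], 0.19), ([306.0, 212.0], 0.17)]
top lid [([337.0, 218.0], 0.58)]
side lid [([310.0, 211.0], 0.72), ([379.0, 288.0], 0.6), ([299.0, 218.0], 0.3)]
top treadle_box [([340.0, 225.0], 0.93)]
side treadle_box [([296.0, 218.0], 0.86)]
```

View pics/top0.png

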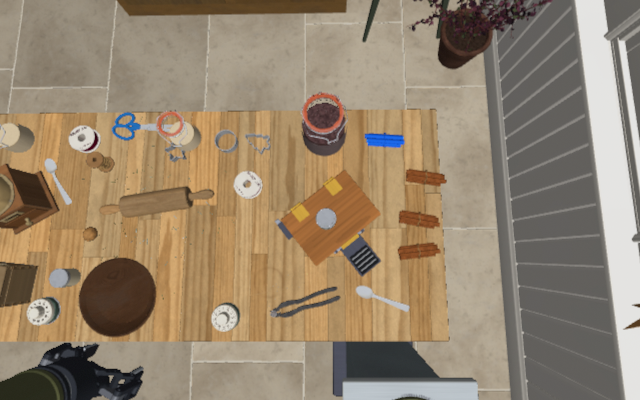

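View pics/side0.png

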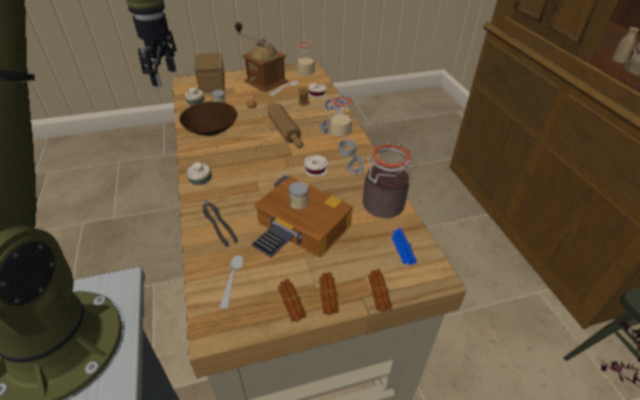

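The top view shows the box at (330,217) with the pedal toward the lower right at (361,258) and the tin on its lid at (326,219). Three brown bundles lie at (426,177), (418,218) and (418,252). The blue look-alike at (384,140) is not meant. The ribbon reel candidates are the white reel at (248,184) and others at (225,317), (42,310) and (85,138), and I'll touch none of them.

```bash
cat > h.py <<'E'
from station import ctrl,get_state,vision,models,ticket
import cv2,numpy as np
from scipy.spatial.transform import Rotation as Ro
def rd(v,n=3): return np.round(v,n).tolist()
def cloud(n,d):
    c=vision.camera_info(n);K=c["mtx"];v,u=np.mgrid[0:400,0:640]
    P=np.stack([(u-K[0,2])/K[0,0]*d,(v-K[1,2])/K[1,1]*d,d],-1)
    return (P-c["t"])@c["R"]          # R^T (P-t)
def grab(n,save=None):
    im,d=vision.grab_frame(n)
    if save: cv2.imwrite(f"pics/{save}.png",im)
    return im,d,cloud(n,d)
def rect(pts):
    """centre xy, long-axis yaw, (long, short) of the xy footprint"""
    (cx,cy),(w,h),a=cv2.minAreaRect(np.float32(pts[:,:2])*1000)
    if h>w: w,h,a=h,w,a+90
    return np.array([cx,cy])/1000,np.radians((a+90)%180-90),(w,h)
def down(yaw):
    """tool pointing down, finger line (tool y) along world yaw; quaternion wxyz"""
    y=np.array([np.cos(yaw),np.sin(yaw),0]);z=np.array([0,0,-1.]);x=np.cross(y,z)
    q=Ro.from_matrix(np.stack([x,y,z],1)).as_quat();return q[[3,0,1,2]]
E
python3 - <<'E'
from h import *
im,d,P=grab("top")
for t in("cinnamon_1","spice_tin","ribbon_reel","pedal","lid","treadle_box"):
    for r in models.masks_of("top",t):
        m=cv2.erode(r["mask"].astype(np.uint8),np.ones((2,2)))>0
        p=P[m&(d>0)]
        if len(p)<10: continue
        z=np.percentile(p[:,2],[5,50,95]);c,a,s=rect(p)
        print(t,rd(r["point"],0),round(r["p"],2),len(p),"med",rd(np.median(p,0)),"z",rd(z),"rect",rd(c),round(np.degrees(a),1),rd(s,0), "bgr",rd(im[m].mean(0),0))
# lid top plane
m=(P[...,2]>.062)&(P[...,2]<.076)&(abs(P[...,0]-.42)<.2)&(abs(P[...,1]-.17)<.16)
n,l,st,_=cv2.connectedComponentsWithStats(m.astype(np.uint8))
for i in range(1,n):
    if st[i,4]>300: print("plane",st[i],[rd(x) if np.ndim(x) else round(float(x),3) for x in rect(P[l==i])],rd(P[l==i].mean(0)))
for px in[(445,130),(445,330),(250,183),(225,317),(250,270),(240,235),(305,300),(385,297),(325,125)]: print(px,rd(P[px[1],px[0]]))
E
```

```text
cinnamon_1 [429.0, 177.0] 0.81 436 med [0.637, -0.057, 0.019] z [0.008, 0.019, 0.023] rect [0.696, -0.204] -68.5 [403.0, 61.0] bgr [42.0, 78.0, 131.0]
cinnamon_1 [386.0, 141.0] 0.76 395 med [0.735, 0.044, 0.019] z [0.005, 0.019, 0.023] rect [0.738, 0.041] 86.9 [99.0, 27.0] bgr [217.0, 99.0, 33.0]
cinnamon_1 [419.0, 251.0] 0.6 461 med [0.453, -0.033, 0.02] z [0.009, 0.02, 0.024] rect [0.454, -0.033] -82.9 [99.0, 31.0] bgr [41.0, 78.0, 132.0]
cinnamon_1 [419.0, 220.0] 0.55 474 med [0.531, -0.034, 0.019] z [0.008, 0.019, 0.023] rect [0.533, -0.039] 82.1 [101.0, 34.0] bgr [42.0, 78.0, 132.0]
spice_tin [324.0, 220.0] 0.87 296 med [0.525, 0.193, 0.115] z [0.112, 0.115, 0.117] rect [0.525, 0.193] -0.4 [41.0, 40.0] bgr [168.0, 162.0, 159.0]
ribbon_reel [250.0, 183.0] 0.67 559 med [0.621, 0.391, 0.024] z [-0.001, 0.024, 0.027] rect [0.622, 0.393] 45.3 [64.0, 62.0] bgr [189.0, 198.0, 205.0]
pedal [359.0, 258.0] 0.92 723 med [0.441, 0.11, 0.05] z [0.046, 0.05, 0.053] rect [0.444, 0.111] 38.4 [76.0, 56.0] bgr [76.0, 71.0, 70.0]
lid [334.0, 216.0] 0.98 4512 med [0.53, 0.18, 0.068] z [0.065, 0.068
[... 201 characters left out ...]
78.0, 132.0]
treadle_box [341.0, 221.0] 0.68 5522 med [0.516, 0.165, 0.067] z [0.048, 0.067, 0.07] rect [0.498, 0.163] 38.0 [241.0, 209.0] bgr [63.0, 103.0, 147.0]
treadle_box [363.0, 257.0] 0.29 749 med [0.441, 0.111, 0.05] z [0.046, 0.05, 0.053] rect [0.44, 0.11] 38.5 [80.0, 58.0] bgr [77.0, 71.0, 71.0]
plane [ 275  182  106   84 4533] [[0.53, 0.187], -0.914, [210.002, 152.253]] [0.529, 0.186, 0.068]
(445, 130) [1.084, -0.417, -0.901]
(445, 330) [0.266, -0.091, 0.0]
(250, 183) [0.631, 0.391, 0.0]
(225, 317) [0.305, 0.429, 0.049]
(250, 270) [0.41, 0.385, -0.002]
(240, 235) [0.497, 0.413, 0.001]
(305, 300) [0.338, 0.246, 0.008]
(385, 297) [0.344, 0.051, -0.0]
(325, 125) [0.748, 0.195, 0.104]
```

```bash
cat >> h.py <<'E'
def bundles(P,d,im):
    """brown bundles in the top view: (centre, long-axis yaw, size)"""
    out=[]
    for r in models.masks_of("top","cinnamon_1"):
        m=r["mask"]&(d>0)&(P[...,2]>.008)
        n,l,st,_=cv2.connectedComponentsWithStats(m.astype(np.uint8))
        if n<2: continue
        m=l==1+st[1:,4].argmax();b=im[m].mean(0)
        if b[2]<b[0]+40: continue      # not brown
        c,a,s=rect(P[m]);out.append((c,a,s,rd(np.percentile(P[m][:,2],[50,97])),round(r["p"],2)))
    return out
def go(xy,z,psi): ctrl.movep([xy[0],xy[1],z],down(psi)); 
def st(msg=""):
    s=get_state();print(msg,"t",round(float(s["time"]),1),"tcp",rd(s["tcp_pos"]),"F",rd(s["contact_force"],1),"w",round(float(s["width"]),4),"gf",round(float(s["gripper_force"]),1));return s
E
python3 - <<'E'
from h import *
im,d,P=grab("top")
for b in bundles(P,d,im): print([rd(x) if np.ndim(x) else round(float(x),3) for x in b])
import cv2
m=(P[...,2]>.060)&(P[...,2]<.074)&(abs(P[...,0]-.53)<.13)&(abs(P[...,1]-.185)<.13)
n,l,s,_=cv2.connectedComponentsWithStats(m.astype(np.uint8));m=l==1+s[1:,4].argmax();p=P[m][:,:2];c=im[m]
dark=c.max(1)<105; p=p[~dark]
best=None
for deg in np.arange(35,43,.25):
    a=np.radians(deg);q=p@np.array([[np.cos(a),-np.sin(a)],[np.sin(a),np.cos(a)]])
    lo,hi=np.percentile(q,1.0,0),np.percentile(q,99.0,0);A=np.prod(hi-lo)
    if best is None or A<best[0]: best=(A,deg,lo,hi)
print(best)
m2=[r for r in models.masks_of("top","pedal")][0]["mask"]&(d>0)
for deg in(best[1],38.5):
    a=np.radians(deg);M=np.array([[np.cos(a),-np.sin(a)],[np.sin(a),np.cos(a)]])
    print(deg,"lid lo/hi",np.percentile(p@M,[.5,99.5],0).round(4).tolist(),"pedal",np.percentile(P[m2][:,:2]@M,[1,99],0).round(4).tolist())
print("jar z",P[100:155,300:350,2].max(), "ik", [ctrl.ik([.52,.19,.1],down(np.radians(x))) is not None for x in(65,128.5,-51.5)])
cv2.imwrite("pics/crop1.png",cv2.resize(im[160:290,260:450],None,fx=4,fy=4,interpolation=cv2.INTER_CUBIC))
E
```

```text
[[0.455, -0.032], -1.457, [97.717, 31.923], [0.02, 0.024], 0.84]
[[0.64, -0.059], 1.406, [100.275, 32.701], [0.019, 0.023], 0.83]
[[0.533, -0.036], 1.399, [97.392, 33.881], [0.02, 0.024], 0.78]
(np.float64(0.027643407239801656), np.float64(37.25), array([ 0.46395075, -0.27364565]), array([ 0.60683168, -0.08017402]))
37.25 lid lo/hi [[0.4615, -0.2747], [0.6089, -0.0727]] pedal [[0.3825, -0.2091], [0.458, -0.1513]]
38.5 lid lo/hi [[0.4574, -0.2863], [0.6053, -0.0858]] pedal [[0.3785, -0.2183], [0.454, -0.1605]]
jar z 0.9245381678849504 ik [True, True, True]
```

View pics/crop1.png

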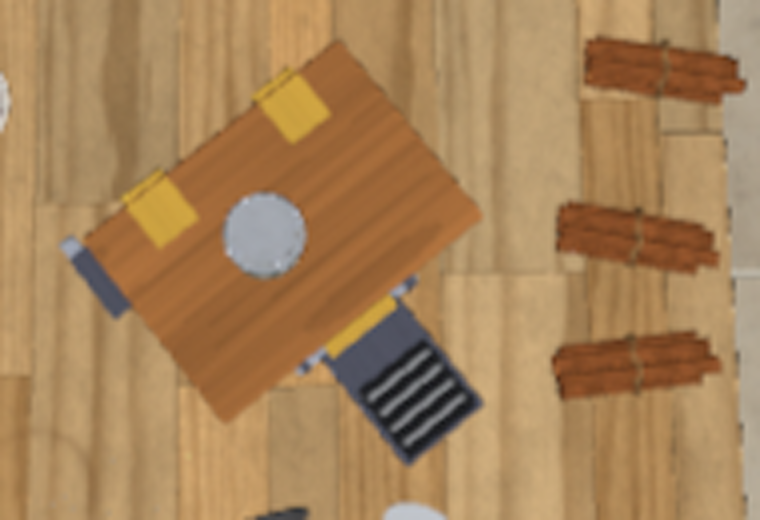

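The crop confirms the tin on the lid, the brass lip and pedal at lower right, the lifter at left, and three brown bundles. I'll fit the box pose from the lid and pedal corners, then move the tin.

```bash
python3 - <<'E'
from h import *
from scipy.optimize import least_squares
c=vision.camera_info("top");K=c["mtx"];C=-c["R"].T@c["t"]
def onz(u,v,z):
    r=c["R"].T@np.linalg.solve(K,[u,v,1]);return (C+r*(z-C[2])/r[2])[:2]
px=np.array([(340,40),(480,213),(225,420),(483,402),(408,463)])/4+[260,160]-.375
B=np.array([(66,-98,69),(-72,-98,69),(-72,98,69),(-158,-30,50),(-158,30,50)])/1000
W=np.array([onz(*p,b[2]) for p,b in zip(px,B)])
def f(x):
    R=np.array([[np.cos(x[2]),-np.sin(x[2])],[np.sin(x[2]),np.cos(x[2])]]);return (B[:,:2]@R.T+x[:2]-W).ravel()
s=least_squares(f,[.53,.18,.67],loss="soft_l1",f_scale=.003);print(rd(s.x,4),np.degrees(s.x[2]),rd(s.fun.reshape(-1,2)*1000,1))
np.save("box.npy",s.x)
tin=np.array([.525,.193]);psi=np.radians(65)
st("0");go(tin,.19,psi);st("above")
ctrl.movel([*tin,.080],max_speed=.1);ctrl.close_gripper(35);st("grip")
ctrl.movel([*tin,.16]);st("lift")
E
```

```text
[0.5399, 0.1861, 0.6642] 38.05617926681606 [[3.8, 1.1], [0.1, -3.0], [-1.5, 1.2], [0.3, -1.2], [-1.6, 1.2]]
0 t 1.2 tcp [0.263, 0.567, 0.192] F [0.1, 0.4, 0.6] w 0.0853 gf 0.0
above t 2.9 tcp [0.525, 0.195, 0.19] F [-0.0, 0.4, -0.3] w 0.0854 gf 0.0
grip t 4.9 tcp [0.525, 0.193, 0.08] F [0.6, 0.0, 0.9] w -0.0001 gf 0.0
lift t 5.6 tcp [0.525, 0.193, 0.159] F [0.2, 0.2, 0.1] w -0.0002 gf 0.0
```

```bash
python3 - <<'E'
from h import *
a,_,_=grab("wrist");b,_,_=grab("side")
cv2.imwrite("pics/miss.png",np.hstack([a[:, 120:520],b[100:300,200:400].repeat(2,0).repeat(2,1)]))
E
```

```text
Traceback (most recent call last):
  File "h.py", line 12, in grab
    return im,d,cloud(n,d)
                ~~~~~^^^^^
  File "h.py", line 8, in cloud
    return (P-c["t"])@c["R"]          # R^T (P-t)
              ~^^^^^
KeyError: 't'
```

```bash
python3 - <<'E'
from h import *
a,_=vision.grab_frame("wrist");b,_=vision.grab_frame("side")
cv2.imwrite("pics/miss.png",np.hstack([a[:, 120:520],b[100:300,200:400].repeat(2,0).repeat(2,1)]))
E
```

```text
(no output)
```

View pics/miss.png

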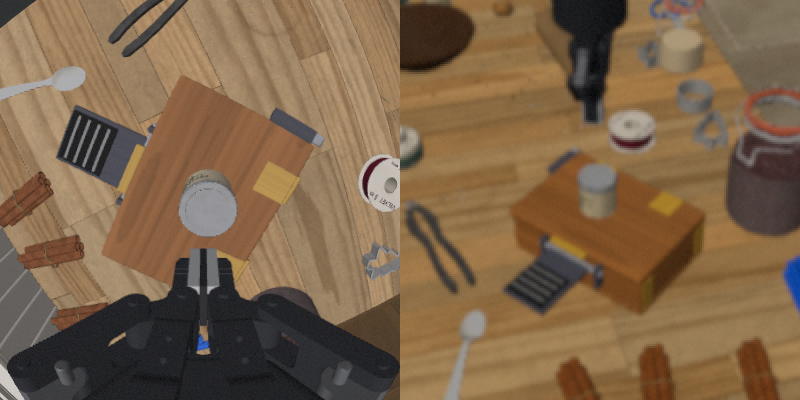

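```bash
python3 - <<'E'
from h import *
def proj(n,X):
    c=vision.camera_info(n);p=c["mtx"]@(c["R"]@np.array(X)+c["t"]);return rd(p[:2]/p[2],1)
s=get_state()
for n in("side","top"):
    im,d,P=grab(n,n+"1");print(n,"tcp",proj(n,s["tcp_pos"]),"tin expected",proj(n,[.525,.193,.117]),"base tin",proj(n,[.525,.193,.069]))
    for r in models.masks_of(n,"spice_tin"): 
        p=P[r["mask"]&(d>0)];print(rd(r["point"]),r["p"],rd(np.median(p,0)),rd(np.percentile(p,[5,95],0)))
print(proj("side",[.453,-.033,.02]),proj("side",[.621,.391,.024]),rd(s["qpos"]))
c=vision.camera_info("side");print(rd(c["R"]@c["R"].T,3))
a=cv2.imread("pics/side1.png")[60:300,180:480]; b=cv2.imread("pics/top1.png")[120:320,220:440]
cv2.imwrite("pics/both1.png",np.hstack([cv2.resize(a,(450,360)),cv2.resize(b,(350,360))]))
E
```

```text
side tcp [296.7, 173.9] tin expected [297.5, 187.8] base tin [298.0, 203.0]
[299.2, 192.4] 0.65 [0.525, 0.182, 0.11] [[0.507, 0.173, 0.072], [0.545, 0.211, 0.117]]
top tcp [326.1, 217.4] tin expected [326.2, 219.0] base tin [326.4, 221.0]
[290.6, 298.6] [314.7, 163.1] [-0.282, 0.433, -0.168, 1.727, 0.084, 0.991, 0.653]
[[1.0, -0.0, 0.0], [-0.0, 1.0, -0.0], [0.0, -0.0, 1.0]]
```

View pics/both1.png

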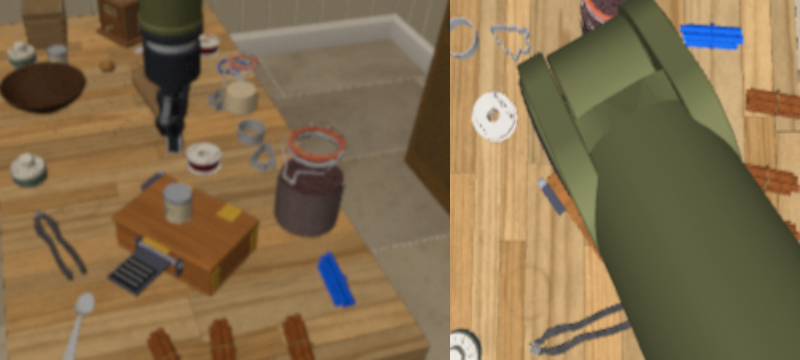

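```bash
python3 - <<'E'
from h import *
im,d,P=grab("side");s=st()
for v in range(130,176,4): print(v,[rd(P[v,u]) for u in(292,296,299)],rd(im[v,296],0))
a,dw=vision.grab_frame("wrist")
c=vision.camera_info("wrist");K=c["mtx"];H=c["hand_eye"]
v,u=np.mgrid[0:400,0:640];du,dv=u-K[0,2],v-K[1,2];r=np.hypot(du,dv)+1e-9;th=r/K[0,0]
X=np.stack([np.tan(th)*du/r,np.tan(th)*dv/r,np.ones_like(r)],-1)*dw[...,None]
T=X@H[:3,:3].T+H[:3,3]
for v in range(200,300,6): print(v,[(rd(T[v,u]),) for u in(316,323,332)])
E
```

```text
t 6.0 tcp [0.525, 0.193, 0.16] F [-0.3, -0.2, 0.7] w 0.0 gf 0.0
130 [[0.509, 0.152, 0.303], [0.518, 0.154, 0.3], [0.528, 0.174, 0.286]] [17, 16, 17]
134 [[0.507, 0.146, 0.298], [0.366, -0.531, 0.753], [0.528, 0.174, 0.276]] [15, 16, 13]
138 [[0.506, 0.14, 0.292], [0.514, 0.141, 0.29], [0.528, 0.175, 0.266]] [43, 41, 39]
142 [[0.504, 0.134, 0.288], [0.513, 0.138, 0.283], [0.527, 0.175, 0.256]] [27, 25, 25]
146 [[0.507, 0.148, 0.268], [0.514, 0.143, 0.27], [0.525, 0.166, 0.253]] [14, 14, 13]
150 [[0.514, 0.182, 0.234], [0.518, 0.162, 0.247], [0.524, 0.163, 0.245]] [20, 20, 19]
154 [[0.513, 0.182, 0.223], [0.521, 0.179, 0.224], [0.529, 0.186, 0.217]] [29, 24, 25]
158 [[0.513, 0.185, 0.211], [0.521, 0.181, 0.212], [0.528, 0.183, 0.209]] [33, 29, 31]
162 [[0.567, 0.447, -0.003], [0.578, 0.443, -0.002], [0.586, 0.437, 0.001]] [81, 105, 127]
166 [[0.562, 0.426, -0.001], [0.574, 0.425, -0.003], [0.582, 0.421, -0.001]] [74, 116, 150]
170 [[0.558, 0.408, -0.001], [0.569, 0.404, -0.0], [0.577, 0.403, -0.001]] [84, 127, 160]
174 [[0.554, 0.39, -0.001], [0.565, 0.387, -0.001], [0.574, 0.387, -0.0
[... 802 characters left out ...]
]
254 [([0.011, -0.004, -0.05],), ([0.012, -0.001, -0.05],), ([0.012, 0.004, -0.05],)]
260 [([0.012, -0.004, -0.056],), ([0.011, -0.001, -0.055],), ([0.012, 0.003, -0.057],)]
266 [([0.012, -0.004, -0.062],), ([0.012, -0.001, -0.061],), ([0.012, 0.003, -0.061],)]
272 [([0.011, -0.004, -0.066],), ([0.012, -0.001, -0.067],), ([0.012, 0.003, -0.066],)]
278 [([0.012, -0.004, -0.071],), ([0.011, -0.001, -0.07],), ([0.012, 0.003, -0.071],)]
284 [([0.012, -0.004, -0.076],), ([0.011, -0.001, -0.075],), ([0.011, 0.003, -0.075],)]
290 [([0.009, -0.004, -0.077],), ([0.01, -0.001, -0.077],), ([0.013, 0.003, -0.082],)]
296 [([0.013, -0.003, -0.085],), ([0.006, -0.001, -0.077],), ([0.012, 0.003, -0.085],)]
```

The depth clouds from the side and wrist cameras agree that the real fingertips sit about 42 mm behind the reported TCP, so the gripper closed above the untouched tin. I'll measure the offset exactly with a gentle touch on free worktop.

```bash
python3 - <<'E'
from h import *
p=[.45,.41];psi=np.radians(65)
go(p,.12,psi);ctrl.movel([*p,-.025],max_speed=.12);s=st("pre");f0=s["contact_force"][2]
z=-.025
while z>-.052:
    z-=.001;ctrl.movel([*p,z],max_speed=.02);f=get_state()["contact_force"][2]-f0
    if abs(f)>3: break
s=st("touch z=%.3f f=%.1f"%(z,f))
print("OFF",-s["tcp_pos"][2]);open("off.txt","w").write(str(-s["tcp_pos"][2]))
ctrl.movel([*p,.12]);st()
E
```

```text
pre t 8.3 tcp [0.45, 0.41, -0.024] F [0.4, 0.2, -0.0] w -0.0001 gf 0.0
touch z=-0.040 f=7.6 t 12.1 tcp [0.45, 0.41, -0.039] F [-1.9, -2.0, 7.5] w 0.0001 gf 4.4
OFF 0.03909313615068773
 t 13.3 tcp [0.45, 0.41, 0.119] F [0.7, 0.3, -0.1] w -0.0002 gf 0.0
```

```bash
cat >> h.py <<'E'
OFF=.039
def gt(xy,tip,psi): go(xy,tip-OFF,psi)                 # joint move, fingertip height
def lt(xy,tip,v=.15): ctrl.movel([xy[0],xy[1],tip-OFF],max_speed=v)
bx=np.load("box.npy")
def B(x,y): c,s=np.cos(bx[2]),np.sin(bx[2]);return np.array([bx[0]+c*x-s*y,bx[1]+s*x+c*y])
PSI=bx[2]+np.pi/2     # fingers along the box's y, camera toward its front
E
python3 - <<'E'
from h import *
tin=np.array([.525,.193]);psi=np.radians(65);dst=[.45,.41]
ctrl.ungrasp();gt(tin,.17,psi);lt(tin,.078,.12)
ctrl.close_gripper(35);s=st("grip")
if s["width"]>.03:
    lt(tin,.13);s=st("lift")
    if s["width"]>.03:
        lt(dst,.13,.2);lt(dst,.012,.12);s=st("low")
        f0=s["contact_force"][2]
        for z in np.arange(.0105,.004,-.0015):
            lt(dst,z,.03);s=get_state()
            if s["contact_force"][2]-f0>2: break
        st("down");ctrl.ungrasp();lt(dst,.15);st("rel")
E
```

```text
grip t 16.4 tcp [0.525, 0.193, 0.04] F [-1.4, -0.3, 6.8] w 0.0451 gf 35.0
lift t 16.9 tcp [0.525, 0.193, 0.091] F [0.5, -0.3, -1.5] w 0.0453 gf 36.0
low t 19.3 tcp [0.45, 0.41, -0.026] F [0.5, -0.1, -1.1] w 0.0449 gf 36.0
down t 19.8 tcp [0.45, 0.41, -0.029] F [-1.4, -0.2, 4.8] w 0.0451 gf 36.2
rel t 21.4 tcp [0.45, 0.41, 0.11] F [-1.2, 0.1, 0.1] w 0.0857 gf 0.0
```

```bash
python3 - <<'E'
from h import *
ctrl.close_gripper(30)
gt(B(-.136,0),.11,PSI);st("above");lt(B(-.136,0),.058,.1);f0=st("near")["contact_force"][2]
for z in np.r_[.052,.046,.040,.035,.032,.030,.029,.028,.027,.026,.025,.024]:
    lt(B(-.136+.002*(.052-z)/.023,0),z,.05);f=get_state()["contact_force"][2]-f0;print(round(z,3),round(f,1),round(get_state()["tcp_pos"][2]+OFF,4))
    if z<.031 and f>22: break
ctrl.pause(.5);st("stop")
lt(B(-.136,0),.06,.08);lt(B(-.136,0),.13);st("up")
im,d,P=grab("side","side2")
cv2.imwrite("pics/side2c.png",cv2.resize(im[80:320,160:460],(750,600)))
E
```

```text
above t 23.4 tcp [0.433, 0.103, 0.071] F [0.9, -0.5, 0.2] w -0.0 gf 0.0
near t 24.0 tcp [0.433, 0.103, 0.019] F [0.3, -1.1, 0.1] w 0.0002 gf 0.0
0.052 -1.4 0.0521
0.046 8.3 0.0464
0.04 8.7 0.0404
0.035 6.3 0.0354
0.032 5.1 0.0324
0.03 23.2 0.0314
stop t 26.1 tcp [0.434, 0.103, -0.008] F [-5.1, -1.1, 22.3] w 0.0003 gf 11.6
up t 27.2 tcp [0.432, 0.102, 0.09] F [0.2, -1.6, -0.3] w 0.0002 gf 0.0
```

View pics/side2c.png

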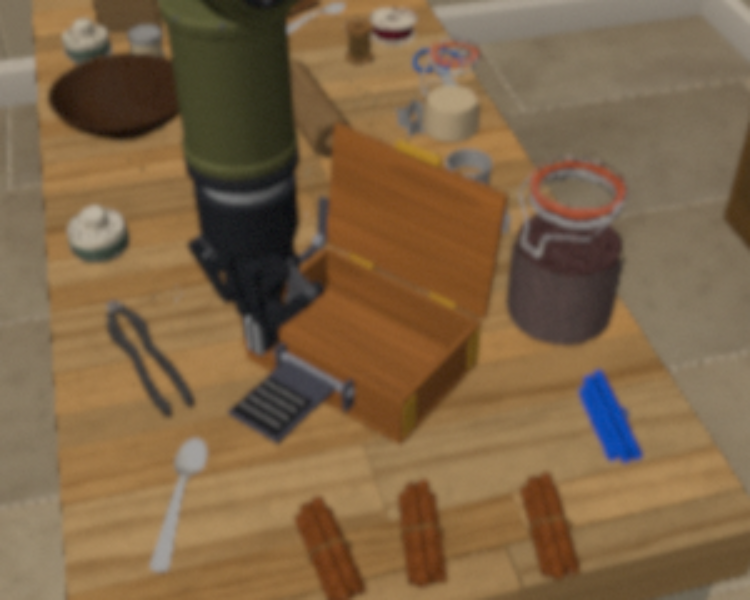

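The lid stands open and the pedal is back up. The three brown bundles still lie in the foreground at crop (330,548), (420,530) and (548,525), and the blue one is excluded. I'll recheck their positions from the side camera and pick the farthest first.

```bash
cat >> h.py <<'E'
def look(n):
    im,d,P=grab(n);o=[]
    for r in models.masks_of(n,"cinnamon_1"):
        m=r["mask"]&(d>0)&(P[...,2]>.014)&(P[...,2]<.08)
        k,l,s,_=cv2.connectedComponentsWithStats(m.astype(np.uint8))
        if k<2: continue
        m=l==1+s[1:,4].argmax();b=im[m].mean(0)
        if b[2]<b[0]+40 or m.sum()<80: continue
        c,a,sz=rect(P[m]);o.append((c,a%np.pi,sz));print(n,rd(c),"yaw",round(np.degrees(a)%180,1),rd(sz,0),"z97",round(float(np.percentile(P[m][:,2],97)),3),"p",round(r["p"],2))
    return o
def pick(xy,yaw,tip=.006,force=25,shift=(0,0)):
    psi=yaw+np.pi/2
    while psi-PSI>np.pi/2: psi-=np.pi
    while psi-PSI<-np.pi/2: psi+=np.pi
    xy=np.array(xy)+shift
    ctrl.ungrasp();gt(xy,.12,psi);lt(xy,tip,.12);ctrl.close_gripper(force);st("grip")
    lt(xy,.14,.12);return st("lift")["width"]
def place(y,tip,x=0):
    gt(B(x,y),.14,PSI);st("over");lt(B(x,y),tip+.006,.12);f0=st("in")["contact_force"][2]
    for z in np.arange(tip+.0045,tip-.004,-.0015):
        lt(B(x,y),z,.03);f=get_state()["contact_force"][2]-f0
        if f>2: break
    print("z",round(z,4),"f",round(f,1));ctrl.ungrasp();lt(B(x,y),.14,.12);st("out")
E
python3 - <<'E'
from h import *
o=look("side")
t=min(o,key=lambda b:np.hypot(*(b[0]-[.64,-.058])));print(rd(t[0]))
if np.hypot(*(t[0]-[.64,-.058]))<.008: c,a=np.array([.64,-.058]),1.406
else: c,a=t[0],t[1]
if pick(c,a)>.025: place(.030,.014)
E
```

```text
side [0.639, -0.057] yaw 85.3 [103.0, 31.0] z97 0.024 p 0.98
side [0.534, -0.035] yaw 85.3 [99.0, 31.0] z97 0.024 p 0.91
side [0.453, -0.031] yaw 100.2 [102.0, 32.0] z97 0.024 p 0.65
[0.639, -0.057]
grip t 30.8 tcp [0.64, -0.058, -0.033] F [0.1, -0.5, 3.4] w 0.0333 gf 25.4
lift t 32.1 tcp [0.639, -0.058, 0.1] F [-0.6, 0.5, -0.5] w 0.033 gf 24.9
over t 33.2 tcp [0.522, 0.209, 0.101] F [-0.3, -0.3, -0.5] w 0.0337 gf 24.9
in t 34.4 tcp [0.522, 0.21, -0.018] F [-0.1, 0.9, 0.6] w 0.0336 gf 24.9
z 0.014 f 4.1
out t 37.1 tcp [0.521, 0.209, 0.1] F [-0.5, 0.6, 0.3] w 0.0855 gf 0.0
```

```bash
python3 - <<'E'
from h import *
o=look("side");tgt=np.array([.4545,-.032])
t=min(o,key=lambda b:np.hypot(*(b[0]-tgt)))
c,a=(tgt,np.radians(97.5)) if np.hypot(*(t[0]-tgt))<.008 else (t[0],t[1]);print(rd(c))
if pick(c,a,shift=(-.003,0))>.025: place(-.029,.0145)
look("side")
E
```

```text
side [0.453, -0.031] yaw 100.0 [101.0, 32.0] z97 0.023 p 0.91
side [0.533, -0.035] yaw 84.0 [101.0, 30.0] z97 0.024 p 0.84
side [0.528, 0.213] yaw 30.3 [88.0, 38.0] z97 0.032 p 0.54
[0.454, -0.032]
grip t 40.2 tcp [0.452, -0.032, -0.033] F [-0.4, 0.6, 6.2] w 0.0334 gf 25.4
lift t 41.5 tcp [0.451, -0.032, 0.1] F [-0.4, 0.6, -1.4] w 0.0334 gf 24.9
over t 42.6 tcp [0.557, 0.162, 0.1] F [0.3, 0.2, 0.1] w 0.0336 gf 24.9
in t 43.7 tcp [0.558, 0.163, -0.018] F [-0.3, -0.1, -1.4] w 0.0331 gf 24.9
z 0.013 f 15.3
out t 46.7 tcp [0.557, 0.163, 0.1] F [1.2, -0.4, -0.6] w 0.0854 gf 0.0
side [0.534, -0.037] yaw 85.2 [98.0, 31.0] z97 0.024 p 0.9
side [0.521, 0.22] yaw 34.2 [89.0, 36.0] z97 0.031 p 0.82
side [0.566, 0.169] yaw 31.6 [99.0, 39.0] z97 0.031 p 0.82
side [0.588, 0.235] yaw 128.0 [208.0, 10.0] z97 0.079 p 0.36
```

```bash
python3 - <<'E'
from h import *
print(pick([.5335,-.036],np.radians(81.5)))
im,d,P=grab("top","top3")
for r in models.masks_of("top","cinnamon_1"):
    m=r["mask"]&(P[...,2]>.015)&(P[...,2]<.045)&(d>0)&(abs(P[...,1]-.186)<.11)&(abs(P[...,0]-.54)<.11)
    if m.sum()>80:
        c,a,s=rect(P[m]);e=c-bx[:2];k=[np.cos(bx[2]),np.sin(bx[2])];print("box xy",round(e@k,4),round(-e[0]*k[1]+e[1]*k[0],4),"yaw rel",round(np.degrees(a-bx[2]),1),rd(s,0),r["p"])
cv2.imwrite("pics/top3c.png",cv2.resize(im[150:300,240:440],(760,570),interpolation=cv2.INTER_CUBIC))
E
```

```text
grip t 49.6 tcp [0.534, -0.036, -0.033] F [-1.6, -0.5, 6.3] w 0.0335 gf 24.9
lift t 50.8 tcp [0.533, -0.036, 0.1] F [0.1, -0.6, -1.0] w 0.0338 gf 24.7
0.033774524436108254
box xy -0.0008 -0.0299 yaw rel 3.6 [98.0, 36.0] 0.75
box xy -0.0011 0.0388 yaw rel 0.3 [99.0, 34.0] 0.67
```

View pics/top3c.png

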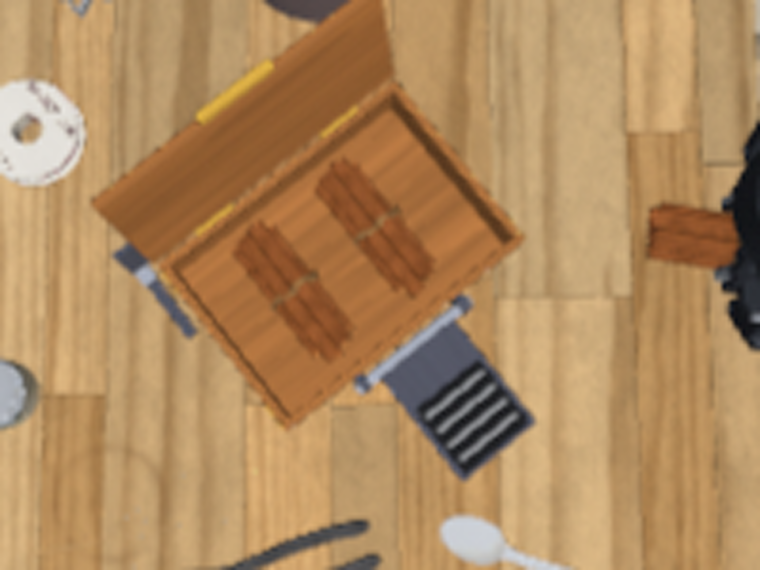

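Both bundles lie neatly along the box's x axis at y = -30 and +39 mm, and the third is in the gripper. It goes on top of the -30 mm one.

```bash
python3 - <<'E'
from h import *
place(-.030,.038)
gt([.45,.33],.2,PSI)
im,d,P=grab("top","top4")
for r in models.masks_of("top","cinnamon_1"):
    m=r["mask"]&(d>0);print(rd(np.median(P[m],0)),rd(im[m].mean(0),0),round(r["p"],2))
    m&=(P[...,2]>.015)&(P[...,2]<.07)&(abs(P[...,1]-.186)<.11)&(abs(P[...,0]-.54)<.11)
    if m.sum()>80:
        c,a,s=rect(P[m]);e=c-bx[:2];k=[np.cos(bx[2]),np.sin(bx[2])];print("box xy",round(e@k,4),round(-e[0]*k[1]+e[1]*k[0],4),"yaw rel",round(np.degrees(a-bx[2]),1),rd(s,0),"z97",np.percentile(P[m][:,2],97).round(3))
for r in models.masks_of("top","lid")[:1]:
    m=r["mask"]&(d>0);print("lid z",rd(np.percentile(P[m],[1,50,99],0)))
cv2.imwrite("pics/top4c.png",im)
E
```

```text
over t 51.8 tcp [0.558, 0.161, 0.101] F [0.1, -0.3, 0.9] w 0.0336 gf 24.7
in t 52.8 tcp [0.559, 0.163, 0.006] F [1.1, 0.4, -0.1] w 0.0339 gf 24.7
z 0.0365 f 4.5
out t 55.6 tcp [0.558, 0.162, 0.1] F [-0.2, -0.0, -0.3] w 0.0856 gf 0.0
[0.558, 0.162, 0.05] [44.0, 83.0, 142.0] 0.87
box xy -0.0016 -0.032 yaw rel -1.0 [98.0, 35.0] z97 0.054
[0.737, 0.043, 0.019] [222.0, 110.0, 46.0] 0.64
[0.516, 0.217, 0.027] [44.0, 84.0, 144.0] 0.57
box xy -0.0012 0.038 yaw rel 1.8 [99.0, 36.0] z97 0.031
[0.526, 0.157, 0.017] [44.0, 84.0, 136.0] 0.47
lid z [[0.533, 0.158, 0.065], [0.599, 0.237, 0.149], [0.663, 0.311, 0.205]]
```

View pics/top4c.png

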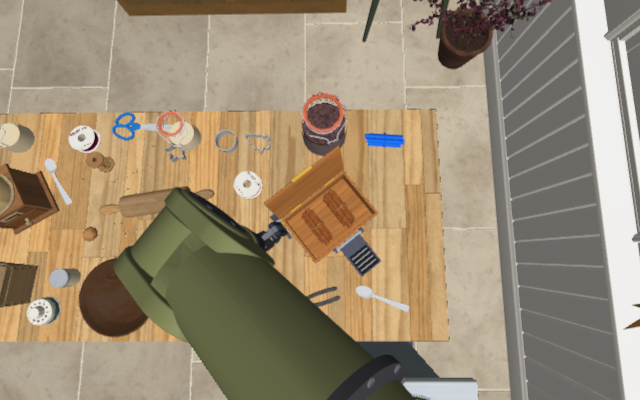

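All three bundles are in, with tops at 54 and 31 mm (below the 60 mm rim). The only other bundle shape on the table is the blue one. Now I'll shut the lid.

```bash
python3 - <<'E'
from h import *
ctrl.close_gripper(30);lt([.45,.33],.29);gt(B(.14,0),.29,PSI);lt(B(.14,0),.172,.12);f0=st("behind")["contact_force"]
for x in np.arange(.13,.039,-.01):
    lt(B(x,0),.172,.06);f=get_state()["contact_force"]-f0;print(round(x,3),rd(f,1))
    if np.linalg.norm(f)>25: break
lt(B(x,0),.29,.12);ctrl.pause(2.5);st("up")
im,d,P=grab("side","side5");cv2.imwrite("pics/side5c.png",cv2.resize(im[80:320,160:460],(750,600)))
for r in models.masks_of("side","lid")[:1]:
    m=r["mask"]&(d>0);print("lid",rd(np.percentile(P[m],[1,50,99],0)))
E
```

```text
behind t 60.1 tcp [0.651, 0.273, 0.134] F [0.0, -0.1, 0.9] w -0.0002 gf 0.0
0.13 [0.5, 0.0, -0.6]
0.12 [0.2, -0.1, -1.0]
0.11 [0.3, -0.0, -2.0]
0.1 [0.6, -0.4, -0.6]
0.09 [-1.5, -0.4, -1.1]
0.08 [0.1, 0.3, -1.0]
0.07 [0.1, 0.7, -1.2]
0.06 [0.7, 0.8, -1.1]
0.05 [-0.8, 0.8, -1.3]
0.04 [0.1, -0.5, -1.3]
up t 66.9 tcp [0.571, 0.211, 0.251] F [-0.3, -0.8, 0.3] w -0.0001 gf 0.0
lid [[0.436, 0.077, 0.053], [0.533, 0.176, 0.068], [0.637, 0.3, 0.071]]
```

View pics/side5c.png

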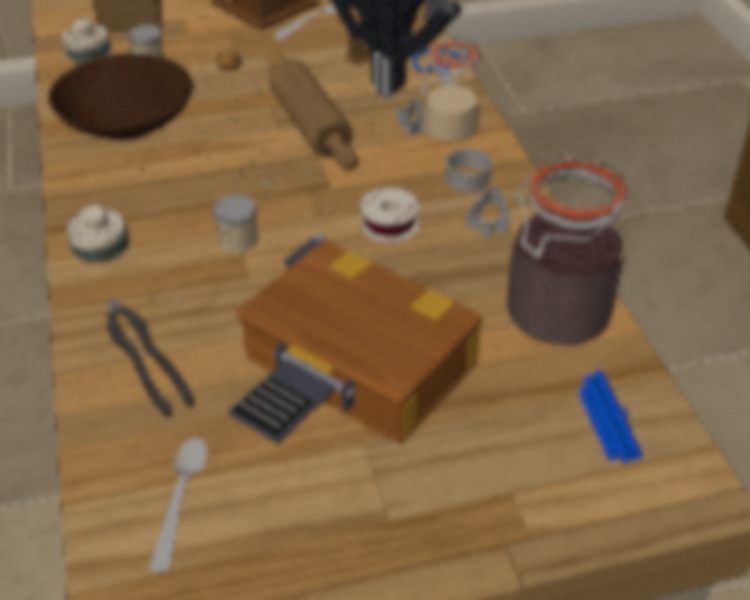

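The lid is fully shut (69 mm) and the reel at crop (390,213) is unmoved. The tin stands upright at crop (236,222), so I'll put it back on the lid.

```bash
python3 - <<'E'
from h import *
psi=np.radians(65);p=np.array([.45,.41]);q=B(-.005,0)
lt(B(.04,0),.29);ctrl.ungrasp();gt(p,.13,psi);lt(p,.010,.1);ctrl.close_gripper(35);s=st("grip")
if s["width"]>.03:
    lt(p,.15);s=st("lift")
    if s["width"]>.03:
        lt(q,.15,.2);lt(q,.085,.1);s=st("low");f0=s["contact_force"][2]
        for z in np.arange(.0835,.072,-.001):
            lt(q,z,.03);f=get_state()["contact_force"][2]-f0
            if f>2: break
        print(z,f);ctrl.ungrasp();lt(q,.18,.1);st("rel")
gt([.42,.40],.25,psi)
im,d,P=grab("side","side6");cv2.imwrite("pics/side6c.png",cv2.resize(im[80:320,160:460],(750,600)))
for r in models.masks_of("side","spice_tin")[:2]:
    m=r["mask"]&(d>0);print("tin",rd(np.percentile(P[m],[2,50,98],0)))
E
```

```text
grip t 71.1 tcp [0.45, 0.41, -0.029] F [-0.6, -1.1, 4.6] w 0.0448 gf 35.2
lift t 72.2 tcp [0.45, 0.409, 0.11] F [-0.2, -0.5, -2.2] w 0.0454 gf 35.9
low t 74.4 tcp [0.536, 0.183, 0.046] F [0.2, 0.4, -1.9] w 0.0448 gf 35.9
0.0785 8.858557633038647
rel t 77.5 tcp [0.536, 0.183, 0.14] F [-0.0, -0.4, 0.3] w 0.0854 gf 0.0
```

View pics/side6c.png

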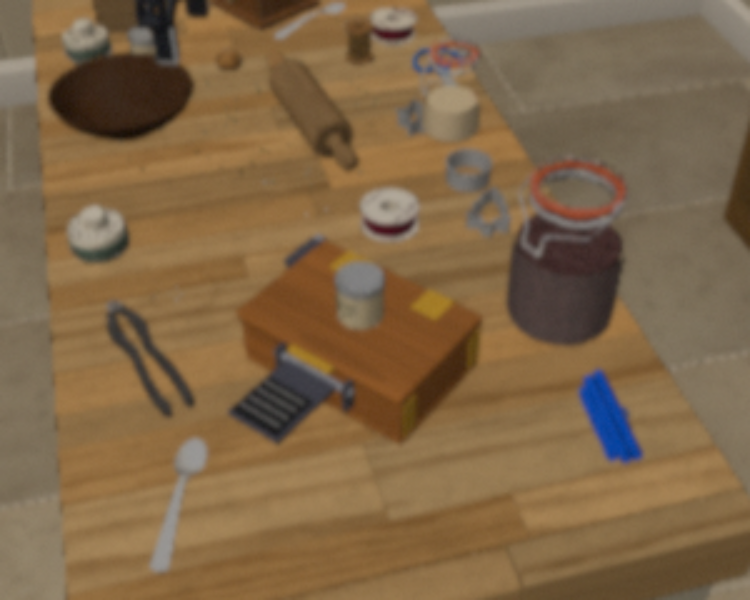

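The tin stands upright on the shut lid at crop (360,296), the reel is unmoved, and the robot touches nothing.

```bash
python3 -c "
from h import *
st();print(ticket.close_job())"
```

```text
t 78.6 tcp [0.422, 0.398, 0.21] F [-0.5, -0.2, 0.8] w 0.0856 gf 0.0
the job is handed in; nothing more can be done
None
```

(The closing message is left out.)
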